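Last sugar lump into the tin, then the outer lid off alone

ROBOT

A 6-joint arm with a two-finger parallel gripper is mounted at the origin on the work surface. World frame = base frame: x ahead of the robot, y to its left, z up, the work surface at z = 0. Lengths are in m, angles in rad, forces in N, time in s.
With the tool pointing down it reaches from about 0.275 to 0.725 m from the base axis. Payload 5.6 kg.
Tool frame: the origin (TCP) lies on the mounting face of the last link; the fingertips stand bot.nose_length ahead of it and the grasp point (between the pads) lies 155 mm ahead of it (bot.nose_length is the distance from the TCP to the fingertips, in m); z points along the fingers, y is the line along which they close (so a half turn about z gives the same grasp; the last joint's range is limited). The gripper opens to 85 mm and grips with 20 to 120 N. Pads are 22 mm wide; open, the fingers measure 114 mm over their backs; the gripper's body (76 mm by 85 mm) begins 54 mm behind the grasp point. The pads swing forward as they close: fully open they stand 13 mm farther back than shut.
Start: joints at [1.601, 0.255, 0.108, 0, -1.424, -0.285], TCP at [0.139, 0.532, 0.405] pointing down, gripper open.
Joint ranges: [-2.95, 2.95], [-1.21, 1.97], [-1.09, 1.5], [-2.87, 1.71], [-2.94, -0.07], [-3.05, 3.05]. Speed limits (rad/s): [2.57, 2.57, 3.14, 3.14, 3.14, 3.14].

INTERFACE

Orientations are given as a unit quaternion [x, y, z, w].
In Python, from cell import bot gives the robot as it stands. The module is installed in compiled form; this text tells all that it offers. Calls block until the motion is done:
- bot.reach(position, orientation): joint-space move of the TCP to a pose.
- bot.move_linear(position, attitude=None, vel=0.15): straight line of the TCP; attitude=None keeps the orientation; vel is the mean speed in m/s.
- bot.move_joints(angles): joint-space move.
- bot.open_gripper() and bot.clamp(newtons=None): open the fingers fully, or close them until they stop; newtons is the grip in N (None keeps the last).
- bot.sleep(seconds).
- bot.inverse_kinematics(position, orientation): joint angles nearest the present ones, or None.
- bot.get_image(name): name is "side" or "top" or "wrist"; returns (picture, depth): 400x640x3 uint8, red, green, blue; 400x640 float32, m along the optical axis (not along the pixel's ray), 0 where there is no reading.
- bot.camera_info(name): a dict with "mtx" (3x3 intrinsics, pixels), "position" and "attitude" of the camera in the world; the wrist camera has in their place "mount" (4x4, takes a point from camera to tool coordinates, whose origin is the TCP and whose axes are the flange's). Camera axes: x right, y down, z forward; pixel columns grow to the right and rows downward; lengths in m; the calibration is good to about 2 mm. A picture is of the moment at which its call begins: read the wrist's pose just before it. camera_info takes no time and is no camera call.
A pose or a line that the arm cannot do raises bot.Unreachable and nothing moves.
- bot.sign_off(): hands the job in; it is judged then, once.
Readings, each from a call of its own:
- bot.current_time_s(): time.
- bot.current_joints(): joint angles.
- bot.current_joint_velocities(): joint speeds.
- bot.current_effort(): joint torques, N m.
- bot.current_tool_pos(): TCP position.
- bot.current_orientation(): TCP orientation.
- bot.current_contact_force(): force on the tool from outside, world axes, zero at the start.
- bot.current_moment(): the same for the moment, N m.
- bot.current_gripper_width(): opening from 0.0 (shut) to 1.0 (fully open).
- bot.current_grip_force(): force on a finger pad.
Only numpy, scipy, OpenCV 4.12 (cv2) and the standard library are available. Lean on these libraries where they do the work, as an engineer would, in place of code of your own. Each camera call takes 0.05 s, during which the arm holds its last target. There are 200 camera calls.

TASK

With the sprung tongs, not with the fingers, put the sugar lump from the coaster into the open tin, and stand the tongs back in their holder. Then take the nested pair of lids by the inner lid's wooden knob, lower both together onto the tin until the inner lid is fully seated, and only then let go of the knob. Last, so that the outer lid can be wiped, lift it off alone (its brass collar is the grip), leaving the inner lid seated, and finish still holding it level in the gripper, about 10 cm above where it sat; leave everything else in place.

Things in the scene. Friction and masses are not known exactly. Their poses are not given: they have to be found in the camera images.
- lump_center (a point): Centre of the sugar lump, a white cube of 20 mm (12 g) lying flat on the coaster; its x and y axes are square to its sides.
- coaster: Fixed round cork coaster, 90 mm across, 8 mm thick; origin under its centre. The lump lies on it.
- tongs_grip (a point): Where to grip the steel tongs (65 g): on black patches on the arms' outsides, 80 mm above the feet; point midway between the arms when open. They stand upright, open, in the holder, z up. Two flat arms, each 20 mm wide (x), 5 mm thick (y), 110 mm high, 36 mm apart along y (46 mm over the outsides), joined by a round bridge 94 to 106 mm above the feet.
- tongs_foot (a point): Point between the feet of the tongs (the lower ends of the arms, which are the jaws), 80 mm below tongs_grip, same axes. Both points are fixed to the arm on the tongs' -y side.
- tongs_jaw (a joint): How far the tongs are squeezed, m: 0 open, 0.016 on the lump, 0.018 at most. One arm slides along y towards the other, always parallel, against a spring (2.5 N at 0, 7 N shut) that reopens them. The gap between the jaws is the finger opening less 10 mm; fingers at about 42 mm hold the tongs with the jaws still open.
- holder_floor (a point): Centre of the inner floor (6 mm above the shelf) of the fixed blue tongs holder, a rectangular socket open at the top, 28 mm (x) by 54 mm (y) inside; walls 6 mm thick, 39 mm high above this floor; base plate 70 by 96 mm. The tongs stand in it, their y along its y, either way round, with 4 mm play on every side.
- tin_mouth (a point): Centre of the mouth of the loose green tin (450 g), z up, at the height of its rim, 70 mm above the shelf. Outside diameter 92 mm, mouth 84 mm; inside, a flat layer of sugar lumps lies 46 mm below the rim.
- tin: The tin: origin under its centre, 70 mm below tin_mouth.
- inner_knob (a point): Point on the axis of the inner lid's upright round wooden knob (24 mm in diameter), half-way up the part that stands out above the outer lid's collar: that part reaches from 16 mm below this point (top of the collar) to 16 mm above it.
- inner_lid: Steel inner lid (130 g), origin under its plug, 63 mm below inner_knob. Plug 78 mm across, 14 mm deep, tapered at its foot, under a flange 95 mm across and 5 mm thick that rests on the tin's rim. At first it stands on its plug on the shelf. Seated, its origin is 56 mm above the tin's.
- outer_collar (a point): Centre, half-way up, of the outer lid's upright round brass collar, 44 mm outside diameter, 24 mm high, bore 36 mm; the knob stands up through it. From this point the collar's top is 12 mm up and the lid's flat top 12 mm down.
- outer_lid: Red outer lid (90 g), origin at the centre of its skirt's lower edge, 30 mm below outer_collar; 106 mm across, flat top 18 mm up, skirt 101 mm inside. Nested it rests loose on the inner lid's flange (origin 5 mm above the inner lid's, 3 mm sideways play): lifting the knob lifts both, lifting the collar lifts the outer lid alone.
- cezve: Bystander: stainless cezve (coffee pot), 90 mm wide, 75 mm high, with a long dark wooden handle reaching 150 mm out along its +x; origin under its centre.
- saucers: Bystander: stack of three ceramic saucers, 120 mm across, 38 mm high; origin under its centre.
- glass_cup: Bystander: small glass cup, 60 mm across, 65 mm high; origin under its centre.
- canister: Bystander: closed blue tin coffee canister, 90 mm across, 130 mm high; origin under its centre.
- spice_jar: Bystander: small amber spice jar with black cap, 40 mm across, 60 mm high; origin under its centre.
- mug: Bystander: terracotta-coloured mug, 80 mm across, 85 mm high; origin under its centre.
Things that resemble listed ones, but are neither listed nor needed, are in the scene too. Leave any red look-alike of the tin alone. Of the things that look like the part that bears holder_floor, take the one that is farthest to the robot's right at the start.

How it is judged:
By the outcome, as a careful person would: the job done as asked, in the order asked, and still so for the second after the job is handed in, while the arm keeps its last pose, push and grip.
It also fails if it takes over 72 s, if anything falls off the work surface, if the arm or the gripper's body presses on something with over 40 N, if the wrist force passes 120 N, or if a joint passes its speed limit or range.

## Working session

There is one attempt and no reset: what is moved stays moved. The work goes in short steps, each a Python script; the robot and the scene stay as the last script left them, time stands still between calls to the robot, and variables do not carry over. Pictures are saved under pics/ and viewed, at most 10 in all, crops included, and the job is handed in when it is done.

```bash
ls; mkdir -p pics; python3 - <<'E'
from cell import bot
import numpy as np,cv2
for n in ("side","top","wrist"):
    im,d=bot.get_image(n); cv2.imwrite(f"pics/{n}0.png",im[:,:,::-1]); np.savez(f"pics/{n}0.npz",im=im,d=d)
    c=bot.camera_info(n); print(n,{k:np.round(v,4).tolist() for k,v in c.items()}, (d>0).mean())
print(bot.nose_length,bot.current_time_s(),bot.current_tool_pos(),bot.current_orientation(),bot.current_gripper_width())
E
```

```text
pics
side {'mtx': [[385.13, 0.0, 321.3911], [0.0, 385.13, 194.9185], [0.0, 0.0, 1.0]], 'position': [0.2774, 0.6864, 0.5851], 'attitude': [-0.1666, 0.8574, -0.4804, 0.0797]} 0.99603125
top {'mtx': [[435.3793, 0.0, 316.7836], [0.0, 435.3793, 202.5462], [0.0, 0.0, 1.0]], 'position': [0.4409, -0.092, 1.1765], 'attitude': [-0.6967, 0.7147, -0.0502, 0.037]} 0.99592578125
wrist {'mtx': [[294.4941, 0.0, 324.4243], [0.0, 294.4941, 197.5172], [0.0, 0.0, 1.0]], 'mount': [[-0.0012, -0.9659, -0.2591, 0.0643], [1.0, -0.0011, -0.0003, -0.0005], [-0.0, -0.2591, 0.9659, 0.0313], [0.0, 0.0, 0.0, 1.0]]} 0.99470703125
0.1734 0.15 [0.13854351 0.53213601 0.40402837] [ 9.91891967e-01 -1.27081970e-01 -6.37157031e-05  7.03453861e-04] 0.9984669106329571
```

View pics/top0.png

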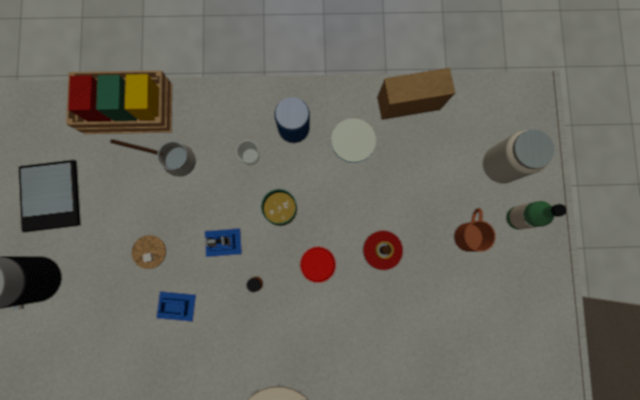

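View pics/side0.png

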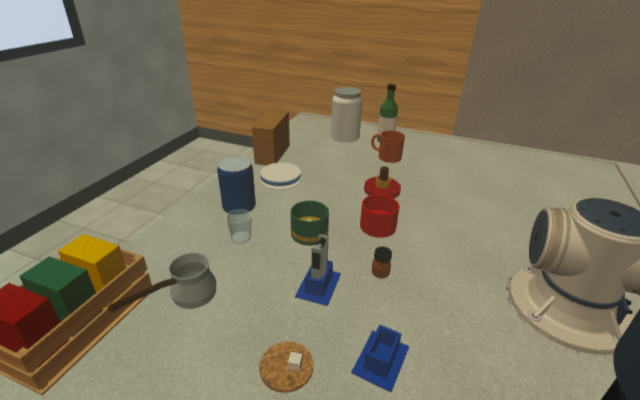

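The top view shows the holder with the tongs at about (222,242) and the empty look-alike holder at (177,306). The lump and coaster are at (149,252), the green tin at (279,208), the red look-alike tin at (318,264) and the nested lids at (383,250). Image left is +y, so the robot's right-most holder is the one with the tongs. The side view agrees.

```bash
cat > h.py <<'E'
from cell import bot
import numpy as np,cv2
from scipy.spatial.transform import Rotation as R
def campose(n):
    c=bot.camera_info(n); K=c["mtx"]
    if n!="wrist": return np.array(K),R.from_quat(c["attitude"]).as_matrix(),np.array(c["position"])
    M=np.array(c["mount"]); Rt=R.from_quat(bot.current_orientation()).as_matrix(); t=np.array(bot.current_tool_pos())
    return np.array(K),Rt@M[:3,:3],Rt@M[:3,3]+t
def shoot(n,name=None):
    P=campose(n); im,d=bot.get_image(n)
    if name: cv2.imwrite(f"pics/{name}.png",im[:,:,::-1])
    return im,d,P
def plane(P,uv,z):
    K,Rm,t=P; uv=np.atleast_2d(uv).astype(float)
    r=np.c_[(uv[:,0]-K[0,2])/K[0,0],(uv[:,1]-K[1,2])/K[1,1],np.ones(len(uv))]@Rm.T
    return t+r*((z-t[2])/r[:,2])[:,None]
def cloud(d,P):
    K,Rm,t=P; v,u=np.mgrid[:d.shape[0],:d.shape[1]]
    return np.stack([(u-K[0,2])/K[0,0]*d,(v-K[1,2])/K[1,1]*d,d],-1)@Rm.T+t
def down(yaw): # tool y axis along (cos yaw, sin yaw)
    y=np.array([np.cos(yaw),np.sin(yaw),0]); z=np.array([0,0,-1.]); return R.from_matrix(np.c_[np.cross(y,z),y,z]).as_quat()
def blobs(m,amin=40):
    n,l,s,c=cv2.connectedComponentsWithStats(m.astype(np.uint8)); return [(l==i) for i in range(1,n) if s[i,4]>=amin]
E
python3 - <<'E'
from h import *
for n in("top","side"):
    D=np.load(f"pics/{n}0.npz"); im,d=D["im"],D["d"]; C=cloud(d,campose(n)); hsv=cv2.cvtColor(im,cv2.COLOR_RGB2HSV)
    H,S,V=[hsv[...,i].astype(int) for i in range(3)]
    ms=dict(blue=(H>100)&(H<125)&(S>150)&(V>60),red=((H<6)|(H>174))&(S>180),green=(H>60)&(H<95)&(S>100),orange=(H>8)&(H<22)&(S>110)&(V>100))
    for k,m in ms.items():
        for b in blobs(m,60):
            p=C[b]; q=np.argwhere(b).mean(0)[::-1]
            print(n,k,b.sum(),q.round(0),"med",np.median(p,0).round(3),"min",np.percentile(p,3,axis=0).round(3),"max",np.percentile(p,97,axis=0).round(3))
E
```

```text
top blue 604 [224. 243.] med [0.478 0.13  0.006] min [0.454 0.095 0.001] max [0.516 0.177 0.048]
top blue 801 [176. 306.] med [0.324 0.257 0.007] min [0.29  0.218 0.001] max [0.354 0.297 0.048]
top red 1153 [84. 98.] med [0.848 0.462 0.125] min [0.816 0.442 0.05 ] max [0.902 0.492 0.13 ]
top red 808 [382. 250.] med [ 0.452 -0.281  0.024] min [ 0.409 -0.33   0.019] max [ 0.497 -0.241  0.028]
top red 921 [318. 264.] med [ 0.421 -0.113  0.025] min [ 0.383 -0.151  0.021] max [ 0.459 -0.075  0.071]
top green 1072 [111.  97.] med [0.847 0.394 0.126] min [0.816 0.372 0.055] max [0.9   0.423 0.131]
top green 510 [539. 213.] med [ 0.529 -0.644  0.145] min [ 0.506 -0.664  0.119] max [ 0.554 -0.627  0.191]
top orange 1393 [417.  85.] med [ 0.863 -0.371  0.131] min [ 0.826 -0.449  0.127] max [ 0.895 -0.303  0.135]
top orange 93 [150. 120.] med [0.796 0.296 0.091] min [0.792 0.281 0.086] max [0.825 0.361 0.095]
top orange 259 [473. 236.] med [ 0.484 -0.534  0.006] min [ 0.457 -0.552  0.001] max [ 0.509 -0.517  0.011]
top orange 629 [149. 250.] med [0.471 0.332 0.009] min [0.428 0.296 0.005] max [
[... 448 characters left out ...]
d [0.826 0.474 0.118] min [0.814 0.445 0.058] max [0.887 0.496 0.128]
side green 1159 [ 52. 274.] med [0.856 0.402 0.127] min [0.817 0.376 0.125] max [0.898 0.425 0.128]
side orange 33657 [326.  59.] med [ 1.202 -1.813  0.031] min [ 0.348 -1.829 -0.502] max [ 2.272 -1.794  0.356]
side orange 512 [388. 144.] med [ 0.49  -0.495  0.061] min [ 0.451 -0.563  0.005] max [ 0.548 -0.484  0.086]
side orange 132 [382. 183.] med [ 0.449 -0.272  0.039] min [ 0.432 -0.3    0.024] max [ 0.471 -0.266  0.049]
side orange 3179 [ 68. 327.] med [0.797 0.442 0.049] min [0.789 0.282 0.003] max [0.876 0.518 0.12 ]
side orange 1881 [285. 367.] med [0.465 0.342 0.009] min [0.423 0.296 0.006] max [0.502 0.375 0.011]
```

View pics/wrist0.png

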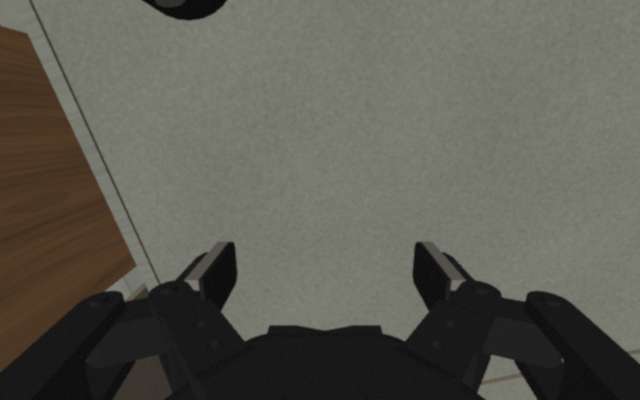

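The wrist view shows only bare table and the fingers, which take up rows above 240. I'll take two wrist views over the work area.

```bash
python3 - <<'E'
from h import *
for i,(x,y) in enumerate([(0.46,0.22),(0.46,-0.14)]):
    bot.reach([x,y,0.40],down(-np.pi/2)); bot.sleep(0.2)
    im,d,P=shoot("wrist",f"w{i+1}"); np.savez(f"pics/w{i+1}.npz",im=im,d=d,K=P[0],R=P[1],t=P[2])
    print(bot.current_time_s(),bot.current_tool_pos().round(4),bot.current_joints().round(2))
a,b=cv2.imread("pics/w1.png"),cv2.imread("pics/w2.png")
cv2.imwrite("pics/w12.png",np.vstack([a[:290],b[:290]]))
E
```

```text
2.0417 [0.4598 0.2206 0.4   ] [ 0.75  0.18 -0.   -0.   -1.39  0.82]
3.6417 [ 0.4603 -0.1393  0.3999] [ 0.03  0.12 -0.07 -0.   -1.38  1.54]
```

View pics/w12.png

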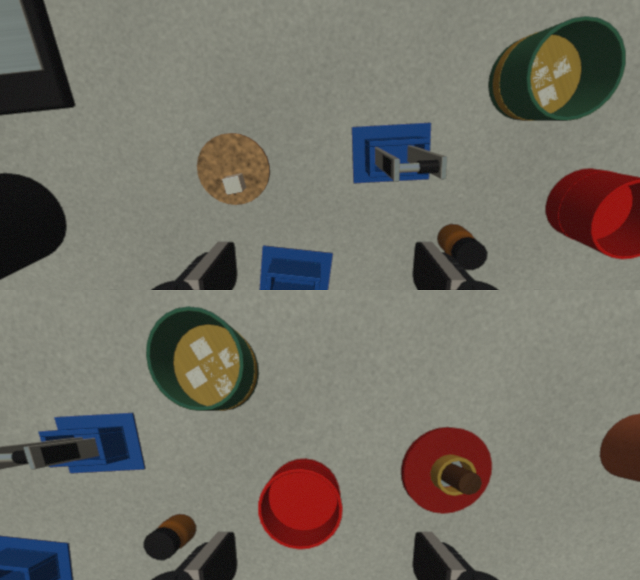

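w1 (top half) shows the lump at (232,184), the tongs in the holder at about (400,160), and the tin at (560,65). w2 (bottom half) shows the lids at (447,470), knob top at (463,480), and the tin at (200,360) in the stacked picture. Next I'll measure each one.

```bash
cat > meas.py <<'E'
from h import *
def rect(p):
    (c,s,a)=cv2.minAreaRect((p[:,:2]*1000).astype(np.float32)); return np.round(c,1),np.round(s,1),round(a,1)
def circ(p):
    A=np.c_[2*p[:,:2],np.ones(len(p))]; s=np.linalg.lstsq(A,(p[:,:2]**2).sum(1),rcond=None)[0]; return (s[:2]*1000).round(1),round(2000*np.sqrt(s[2]+s[:2]@s[:2]),1)
def near(C,x,y,r): return np.hypot(C[...,0]-x,C[...,1]-y)<r
def cont(m): return max(cv2.findContours(m.astype(np.uint8),0,cv2.CHAIN_APPROX_NONE)[0],key=cv2.contourArea)[:,0,:]
E
python3 - <<'E'
from meas import *
for k in(1,2):
    D=np.load(f"pics/w{k}.npz"); im,d=D["im"],D["d"]; P=(D["K"],D["R"],D["t"]); C=cloud(d,P); Z=C[...,2]
    hsv=cv2.cvtColor(im,cv2.COLOR_RGB2HSV); H,S,V=[hsv[...,i].astype(int) for i in range(3)]
    blue=(H>100)&(H<125)&(S>120); red=((H<6)|(H>174))&(S>150); green=(H>55)&(H<95)&(S>60)
    ta=near(C,.484,.136,.045)
    if k==1:
        m=near(C,.466,.333,.05)&(S<70)&(V>110)&(Z>.02); print("lump n",m.sum(),"z",np.median(Z[m]),rect(plane(P,cont(m),.028)))
        m=near(C,.466,.333,.06)&(H>5)&(H<25)&(S>70); 
        print("coaster",circ(plane(P,cv2.convexHull(cont(m))[:,0],.008)))
    m=blue&near(C,.484,.136,.075)&(Z<.013); print("plate",np.median(Z[m]),rect(C[m]), "plane:",rect(plane(P,np.argwhere(m)[:,::-1],.006)))
    m=blue&near(C,.484,.136,.06)&(Z>.040)&(Z<.052); print("wall top",np.median(Z[m]),rect(C[m]))
    m=near(C,.484,.136,.06)&(Z>.112)&(Z<.125); print("arm tops",m.sum(),np.median(Z[m]),rect(C[m]))
    m=near(C,.484,.136,.06)&(Z>.095)&(Z<.114); print("bridge",m.sum(),rect(C[m]))
    m=green&near(C,.567,-.009,.07)&(Z>.066)&(Z<.075); print("tin rim",m.sum(),circ(C[m]),C[m].min(0).round(3),C[m].max(0).round(3))
    m=green&near(C,.567,-.009,.08)
    m2=near(C,.567,-.009,.038)&(Z<.04); print("sugar z",np.percentile(Z[m2],[5,50,95]).round(4))
    if k==2:
        m=red&near(C,.453,-.285,.065)&(Z>.015)&(Z<.03); print("lid",np.median(Z[m]),circ(plane(P,cv2.convexHull(cont(m))[:,0],.023)))
        m=near(C,.453,-.285,.05)&(Z>.072)&(Z<.085); print("knobtop",m.sum(),np.median(Z[m]),circ(plane(P,cont(m),.079)))
        m=near(C,.453,-.285,.05)&(Z>.043)&(Z<.052); print("collar top",m.sum(),circ(C[m]),rect(C[m]))
D=np.load("pics/top0.npz");im,d=D["im"],D["d"];P=campose("top");C=cloud(d,P);Z=C[...,2]
hsv=cv2.cvtColor(im,cv2.COLOR_RGB2HSV);H,S,V=[hsv[...,i].astype(int) for i in range(3)]
for n,z0,z1,x,y in(("tin",.062,.078,.567,-.009),("armtops",.108,.125,.484,.136),("knob",.07,.09,.453,-.285)):
    m=near(C,x,y,.065)&(Z>z0)&(Z<z1); print("top",n,m.sum(),circ(C[m]),rect(C[m]))
m=near(C,.466,.333,.05)&(Z>.02); print("top lump",m.sum(),rect(C[m]))
E
```

```text
lump n 282 z 0.02735965618604666 (array([448.7, 330.8]), array([20.3, 20.1]), 11.5)
coaster (array([463.3, 334.5]), np.float64(89.1))
plate 0.0036521066961515136 (array([482.7, 139.6]), array([68.3, 94.1]), 3.1) plane: (array([483.1, 140.2]), array([67.8, 93.3]), 3.1)
wall top 0.044332278608897574 (array([482.6, 139.6]), array([40.3, 65.8]), 3.0)
arm tops 318 0.11503435442352022 (array([482.5, 138.6]), array([19.9, 46.5]), 3.5)
bridge 679 (array([482.4, 138.6]), array([19.8, 46.8]), 3.0)
tin rim 1560 (array([568. , -14.2]), np.float64(87.3)) [ 0.524 -0.061  0.066] [0.613 0.031 0.072]
sugar z [0.0222 0.0235 0.0248]
plate 0.0036514825943844142 (array([483.2, 138.5]), array([68.3, 95.8]), 3.2) plane: (array([483.5, 136.3]), array([67.7, 94.4]), 3.1)
wall top 0.044253035585842204 (array([483.2, 138.3]), array([40. , 66.9]), 3.1)
arm tops 227 0.11485904281013426 (array([483.3, 124.8]), array([19.8, 21.3]), 4.2)
bridge 877 (array([482.7, 136.7]), array([20. , 45.8]), 2.9)
tin rim 1341 (array([568.4, -16.6]), np.float64(87.1)) [ 0.524 -0.062  0.066] [0.614 0.029 0.072]
sugar z [0.0223 0.0236 0.0328]
lid 0.022492654882560664 (array([ 452.2, -284.2]), np.float64(104.3))
knobtop 458 0.0783222656366254 (array([ 452.1, -284.5]), np.float64(24.1))
collar top 416 (array([ 451.4, -286.1]), np.float64(37.5)) (array([ 452.6, -283.7]), array([38.1, 43.1]), 62.5)
top tin 188 (array([571. , -15.6]), np.float64(87.4)) (array([570.6, -16.2]), array([89.5, 89.9]), 89.2)
top armtops 96 (array([485.8, 138.3]), np.float64(32.8)) (array([484.6, 138.5]), array([19.6, 46. ]), 4.9)
top knob 74 (array([ 454. , -285.7]), np.float64(17.2)) (array([ 454.5, -286.1]), array([22.6, 22.9]), 63.5)
top lump 70 (array([451. , 330.6]), array([19.5, 20.9]), 9.9)
```

All sizes and heights agree with the given ones:

| Thing | x (m) | y (m) | Angle |
|---|---|---|---|
| Holder | 0.483 | 0.139 | 3.1° |
| Lump | 0.4487 | 0.3308 | 11.5° |
| Tin | 0.5683 | -0.0155 | – |
| Lids | 0.4522 | -0.2843 | – |

The clamp would squeeze the tongs shut, so I'll carry them open by the bridge, with the gripper turned 90°. I'll use the patches only to squeeze.

```bash
cat >> h.py <<'E'
rad=np.deg2rad
def st(s=""): print(s,"t",round(bot.current_time_s(),2),"w",round(bot.current_gripper_width()*85,1),"F",np.round(bot.current_contact_force(),1),"g",round(bot.current_grip_force(),1),"p",np.round(bot.current_tool_pos(),4))
def over(x,y,zg,yaw): bot.reach([x,y,zg+.155],down(rad(yaw)))
def to(x,y,zg,vel=.15): bot.move_linear([x,y,zg+.155],vel=vel)
E
python3 - <<'E'
from h import *
x,y=.4826,.1386
over(x,y,.16,-176.9); to(x,y,.108); st("at")
bot.clamp(40); st("clamped"); to(x,y,.19,.12); st("lifted")
im,d,P=shoot("side","s1"); cv2.imwrite("pics/s1c.png",cv2.resize(im[80:340,180:460,::-1],None,fx=2,fy=2))
E
```

```text
at t 5.94 w 85.1 F [ 0.1 -0.   0.5] g 0.0 p [0.483  0.1385 0.2636]
clamped t 6.63 w 9.3 F [0.8 0.4 1.9] g 39.0 p [0.4827 0.1386 0.2633]
lifted t 7.47 w 9.7 F [-0.1  0.5 -0.5] g 38.9 p [0.4823 0.1385 0.344 ]
```

View pics/s1c.png

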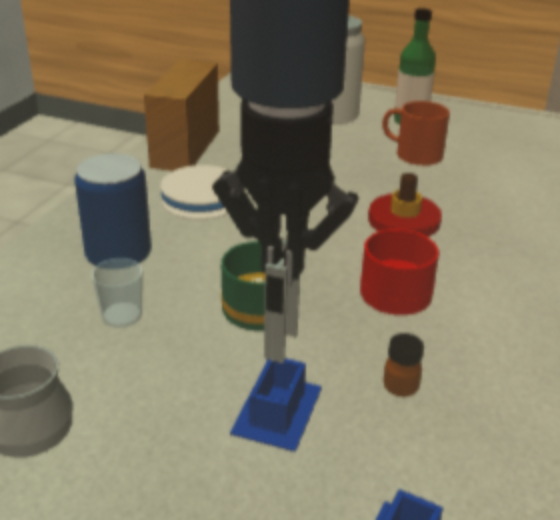

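The tongs hang upright and open in the gripper, clear of the holder (crop, around (280,310)). Next I'll straddle the lump, release, and look.

```bash
cat > tongsee.py <<'E'
from meas import *
def see(x,y,zt,name):
    im,d,P=shoot("wrist",name); C=cloud(d,P); Z=C[...,2]
    m=near(C,x,y,.05)&(Z>zt-.018)&(Z<zt+.006); r=rect(C[m]); print("tongs",m.sum(),np.percentile(Z[m],95).round(4),r); return im,C,r
E
python3 - <<'E'
from tongsee import *
x,y=.4487,.3308
over(x,y,.16,-176.9+8.4); st("over"); to(x,y,.16); to(x,y,.1108,.08); st("low")
bot.open_gripper(); st("open"); to(x,y,.19,.25)
im,C,r=see(x,y,.118,"w3"); st()
m=near(C,x,y,.018)&(C[...,2]<.035)&(C[...,2]>.02); print("lump",m.sum(),rect(C[m]) if m.sum()>5 else 0)
cv2.imwrite("pics/w3.png",im[:300,:,::-1])
E
```

```text
over t 8.32 w 9.7 F [ 0.5 -0.8 -1.1] g 38.9 p [0.4485 0.331  0.3144]
low t 9.34 w 9.2 F [ 0.4 -0.2 -0.9] g 38.9 p [0.4487 0.3308 0.2657]
open t 10.06 w 84.9 F [0.5 0.4 0.5] g 0.0 p [0.4487 0.3308 0.2658]
tongs 1272 0.1179 (array([448.4, 330.3]), array([20. , 46.9]), 11.4)
 t 10.57 w 85.2 F [-0.4 -0.3 -0.9] g 0.0 p [0.4485 0.3307 0.3448]
lump 22 (array([447.1, 337.1]), array([19.1,  6.3]), 11.2)
```

View pics/w3.png

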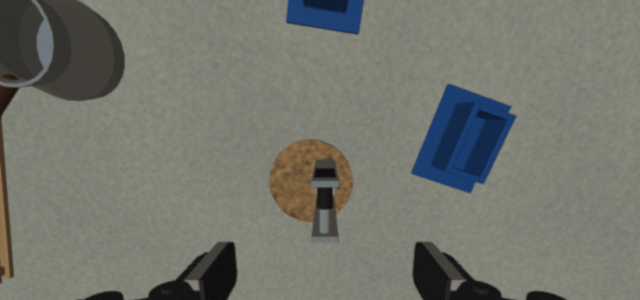

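The tongs stand upright and square over the lump, at (325,205) in the picture. Next: squeeze, lift, check the lump is held, then into the tin.

```bash
python3 - <<'E'
from tongsee import *
x,y=.4484,.3304
over(x,y,.14,-78.6); to(x,y,.088,.12); st("at"); bot.clamp(30); st("clamped")
to(x,y,.20,.12); st("lifted")
im,d,P=shoot("side","s2"); cv2.imwrite("pics/s2c.png",cv2.resize(im[200:400,180:420,::-1],None,fx=2.5,fy=2.5))
E
```

```text
at t 12.56 w 85.0 F [-0.6  0.2  1.1] g 0.0 p [0.4487 0.3306 0.2436]
clamped t 13.11 w 28.9 F [ 0.3 -1.2  6.6] g 30.8 p [0.4491 0.3308 0.2449]
lifted t 14.19 w 28.6 F [ 1.  -0.1 -0.9] g 30.2 p [0.4482 0.3303 0.354 ]
```

View pics/s2c.png

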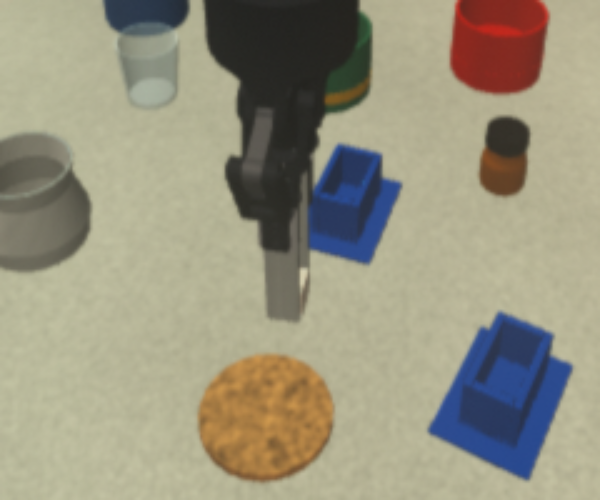

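The coaster is empty and the lump is between the jaws, at about (303,290) in the crop. On to the tin.

```bash
python3 - <<'E'
from tongsee import *
x,y=.5683,-.0155
over(x,y,.20,-86.9); st("over"); to(x,y,.1075,.12); st("low"); bot.sleep(.2)
bot.open_gripper(); st("open"); to(x,y,.215,.25)
bot.reach([x-.03,y,.215+.155],down(rad(-86.9)))
im,C,r=see(x,y,.134,"w4"); st(); cv2.imwrite("pics/w4.png",cv2.resize(im[:300,120:520,::-1],None,fx=2,fy=2))
m=near(C,x,y,.07)&(C[...,2]>.066)&(C[...,2]<.074); print("rim",circ(C[m]),C[m].min(0),C[m].max(0))
E
```

```text
over t 15.61 w 28.6 F [-0.3 -0.2 -0.9] g 30.2 p [ 0.5683 -0.0146  0.3549]
low t 16.53 w 28.5 F [-0.2  0.1 -0.4] g 30.2 p [ 0.5686 -0.0153  0.2632]
open t 17.32 w 84.8 F [-0.8  0.4  0.9] g 0.0 p [ 0.5683 -0.0155  0.2625]
tongs 1188 0.134 (array([568. , -14.5]), array([19.7, 46.2]), 3.2)
 t 18.21 w 84.8 F [-0.7 -0.   0.7] g 0.0 p [ 0.5378 -0.0156  0.3692]
rim (array([568.8, -15.5]), np.float64(86.3)) [ 0.52284185 -0.06094698  0.06602508] [0.61413641 0.0301258  0.07297885]
```

View pics/w4.png

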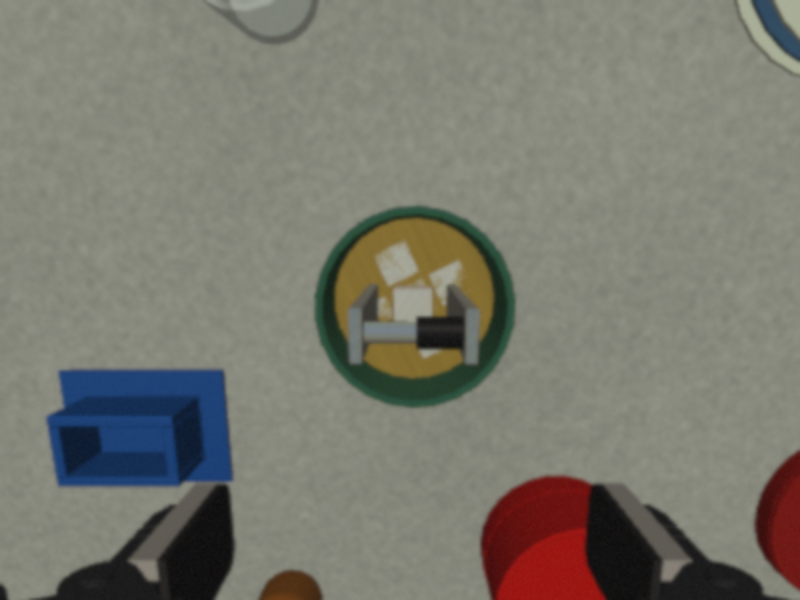

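The lump sits in the tin between the open jaws, at (413,305) in the picture, and the tongs stand upright. Next I'll regrip the bridge and return them to the holder.

```bash
python3 - <<'E'
from tongsee import *
x,y=.568,-.0147
over(x,y,.19,-176.8); to(x,y,.126,.15); bot.clamp(40); st("clamped"); to(x,y,.216,.12)
x,y=.4828,.1388
over(x,y,.19,-176.9); st("over"); to(x,y,.19,.1); to(x,y,.109,.1); st("low")
F=bot.current_contact_force()
if abs(F[2])<6:
    bot.open_gripper(); st("open"); to(x,y,.20,.25)
    bot.reach([x-.02,y-.03,.20+.155],down(rad(-86.9)))
    im,C,r=see(x,y,.116,"w5"); st()
E
```

```text
clamped t 20.87 w 9.6 F [0.  0.3 0.3] g 38.9 p [ 0.5681 -0.0147  0.2813]
over t 22.51 w 9.5 F [ 0.2 -0.3 -0.3] g 38.9 p [0.4827 0.139  0.3447]
low t 23.72 w 9.8 F [ 0.3 -0.8 -0.3] g 38.9 p [0.4829 0.1389 0.2643]
open t 24.43 w 85.2 F [0.5 0.3 0.3] g 0.0 p [0.4828 0.1388 0.264 ]
tongs 1147 0.116 (array([482.9, 138.7]), array([20.2, 46.5]), 2.5)
 t 26.43 w 84.9 F [-0.7 -0.1 -0.3] g 0.0 p [0.4628 0.1088 0.3546]
```

Tongs stand in the holder at the right height (116 mm). Next I'll check the tin and measure the lids from closer.

```bash
python3 - <<'E'
from meas import *
x,y=.5683,-.0155
bot.reach([x-.04,y,.37],down(-np.pi/2)); bot.sleep(.15)
im,d,P=shoot("wrist","w6"); C=cloud(d,P); Z=C[...,2]
m=near(C,x,y,.06)&(Z>.066)&(Z<.074); print("rim",circ(C[m]),C[m].min(0).round(4),C[m].max(0).round(4),np.median(Z[m]))
m=near(C,x,y,.038)&(Z>.03)&(Z<.06); print("lump",m.sum(),np.median(Z[m]),rect(C[m]))
x,y=.4522,-.2845
bot.reach([x-.04,y,.35],down(-np.pi/2)); bot.sleep(.15)
im,d,P=shoot("wrist","w7"); C=cloud(d,P); Z=C[...,2]
m=near(C,x,y,.05)&(Z>.072)&(Z<.085); print("knobtop",m.sum(),np.median(Z[m]),circ(plane(P,cont(m),.079)))
m=near(C,x,y,.06)&(Z>.016)&(Z<.03); print("lid",np.median(Z[m]),circ(plane(P,cv2.convexHull(cont(m))[:,0],.023)))
m=near(C,x,y,.05)&(Z>.043)&(Z<.052); print("collar",m.sum(),rect(C[m])); st()
E
```

```text
rim (array([568.8, -15.5]), np.float64(87.1)) [ 0.5235 -0.0611  0.066 ] [0.614  0.0302 0.0717] 0.06923597686313693
lump 415 0.043410426323064244 (array([566.7, -14.8]), array([20. , 19.9]), 3.2)
knobtop 663 0.07838488926246415 (array([ 451.6, -286.5]), np.float64(22.7))
lid 0.02243087845156222 (array([ 451.5, -286.5]), np.float64(104.6))
collar 619 (array([ 451.4, -286.6]), array([42.9, 42.7]), 57.4)
 t 28.57 w 84.9 F [ 0.3 -0.3 -0.6] g 0.0 p [ 0.4129 -0.2837  0.35  ]
```

The lump is in the tin, with its top at 43.4 mm. Tin at (0.5688,-0.0155), lids at about (0.4518,-0.286). Next I'll take the lids by the knob.

```bash
python3 - <<'E'
from meas import *
x,y=.4519,-.286
over(x,y,.12,-90); to(x,y,.069,.12); st("at"); bot.clamp(45); bot.sleep(.1); st("clamped"); zp=bot.current_tool_pos()[2]
to(x,y,.17,.12); st("lifted")
x,y=.5688,-.0155
over(x,y,.17,-90); to(x,y,.17,.1); st("over")
im,d,P=shoot("side","s3")
im2,d,P=shoot("wrist","w8"); C=cloud(d,P); h=cv2.cvtColor(im2,cv2.COLOR_RGB2HSV)
m=((h[...,0]<6)|(h[...,0]>174))&(h[...,1]>150)&near(C,x,y,.07)&(C[...,2]>.09); q=C[m]
A=np.c_[q[:,:2],np.ones(len(q))]; print("zp",zp,"lid z",np.median(q[:,2]),"tilt",np.linalg.lstsq(A,q[:,2],rcond=None)[0][:2].round(3),q.min(0).round(4),q.max(0).round(4))
cv2.imwrite("pics/s3c.png",np.hstack([cv2.resize(im[60:300,200:440,::-1],(400,400)),cv2.resize(im2[100:,120:520,::-1],(400,400))]))
E
```

```text
at t 29.58 w 85.0 F [-0.  -0.7  0.3] g 0.0 p [ 0.4522 -0.2863  0.2255]
clamped t 30.27 w 22.7 F [ 0.3 -0.2  2.3] g 44.0 p [ 0.452  -0.2861  0.2242]
lifted t 31.27 w 22.4 F [ 0.   0.2 -2.1] g 44.1 p [ 0.4516 -0.2858  0.3239]
over t 32.65 w 22.6 F [ 0.1 -0.7 -2.1] g 44.2 p [ 0.5687 -0.0165  0.3251]
zp 0.22424209933827258 lid z 0.12334355705973313 tilt [ 0.031 -0.026] [ 0.5161 -0.0673  0.112 ] [0.6332 0.0362 0.2938]
```

View pics/s3c.png

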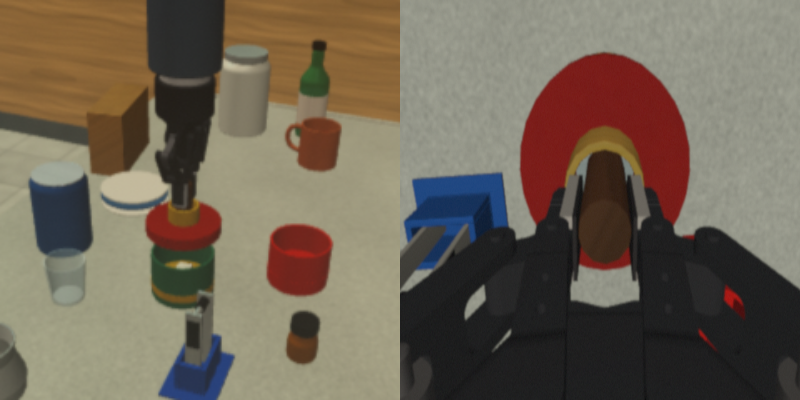

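Both lids hang level from the knob over the tin: red disc at (605,150) on the right, and above the tin in the side view. Lid height matches expectation (123.3 mm), so I'll lower them.

```bash
python3 - <<'E'
from meas import *
x,y=.5688,-.0155
to(x,y,.145,.1); st()
for g in(.139,.134,.130,.1275,.1252,.1240,.1230):
    to(x,y,g,.04); st(g)
    F=bot.current_contact_force()
    if F[2]>6: break
E
```

```text
t 33.15 w 22.8 F [ 0.1 -0.3 -2.1] g 44.2 p [ 0.5688 -0.0156  0.2998]
0.139 t 33.45 w 22.5 F [ 0.6  0.4 -1.7] g 44.2 p [ 0.5688 -0.0155  0.294 ]
0.134 t 33.73 w 22.8 F [ 0.1 -0.7 -0.8] g 44.2 p [ 0.5687 -0.0155  0.2887]
0.13 t 33.98 w 22.3 F [-0.1 -0.1 -1.3] g 44.2 p [ 0.5687 -0.0155  0.2846]
0.1275 t 34.23 w 22.9 F [-0.3 -0.3 -1.9] g 44.2 p [ 0.5687 -0.0155  0.2823]
0.1252 t 34.48 w 22.4 F [ 1.2 -0.1 -1.5] g 44.2 p [ 0.5689 -0.0155  0.2803]
0.124 t 34.73 w 22.7 F [-1.3 -0.4  6.2] g 44.8 p [ 0.569  -0.0156  0.2801]
```

Contact came at TCP z 0.2801 against a predicted 0.2802, so the inner lid is fully seated. I'll release, back off and look.

```bash
python3 - <<'E'
from meas import *
x,y=.5688,-.0155
bot.open_gripper(); st("open"); to(x,y,.21,.2)
bot.reach([x-.04,y,.40],down(-np.pi/2)); bot.sleep(.15)
im,d,P=shoot("wrist","w9"); C=cloud(d,P); Z=C[...,2]
m=near(C,x,y,.03)&(Z>.127)&(Z<.142); print("knobtop",m.sum(),np.median(Z[m]),circ(plane(P,cont(m),.135)))
m=near(C,x,y,.065)&(Z>.072)&(Z<.086); q=C[m]; print("lid",np.median(Z[m]),circ(plane(P,cv2.convexHull(cont(m))[:,0],.079)),"tilt",np.linalg.lstsq(np.c_[q[:,:2],np.ones(len(q))],q[:,2],rcond=None)[0][:2].round(4))
m=near(C,x,y,.05)&(Z>.098)&(Z<.108); print("collar",m.sum(),rect(C[m]),np.median(Z[m])); st(); print(bot.nose_length)
E
```

```text
open t 35.36 w 85.0 F [-0.3 -0.5  0.5] g 0.0 p [ 0.5688 -0.0155  0.2789]
knobtop 704 0.13443503290696113 (array([568.8, -15. ]), np.float64(22.7))
lid 0.07843919511206818 (array([568.6, -14.7]), np.float64(104.7)) tilt [-0.0011  0.0003]
collar 668 (array([568.5, -14.8]), array([42.9, 42.8]), 32.6) 0.10221260261138698
 t 36.47 w 84.8 F [-0.1 -0.6 -0.2] g 0.0 p [ 0.529  -0.0154  0.3984]
0.1734
```

Level and seated (lid top 78.4 mm, knob top 134.4 mm). Now the collar grip and the lift.

```bash
python3 - <<'E'
from meas import *
x,y=.5686,-.0148
over(x,y,.15,-90); to(x,y,.15,.1); to(x,y,.0988,.1); st("at"); bot.clamp(40); bot.sleep(.1); st("clamped"); z0=bot.current_tool_pos()[2]-.155
to(x,y,z0+.012,.03); st("up"); to(x,y,z0+.1,.08); bot.sleep(.4); st("lifted")
im,d,P=shoot("side","s4"); C=cloud(d,P); Z=C[...,2]
im2,d2,P2=shoot("wrist","w10"); C2=cloud(d2,P2); h=cv2.cvtColor(im2,cv2.COLOR_RGB2HSV)
m=((h[...,0]<6)|(h[...,0]>174))&(h[...,1]>150)&near(C2,x,y,.056)&(abs(C2[...,2]-.178)<.015); q=C2[m]
print("outer top",m.sum(),np.median(q[:,2]),"tilt",np.linalg.lstsq(np.c_[q[:,:2],np.ones(len(q))],q[:,2],rcond=None)[0][:2].round(4))
q=C[near(C,x,y,.03)&(Z>.05)&(Z<.15)]; print("side: under z hist",np.histogram(q[:,2],bins=np.arange(.05,.151,.01)))
cv2.imwrite("pics/s4c.png",np.hstack([cv2.resize(im[80:280,210:410,::-1],(400,400)),cv2.resize(im2[100:,120:520,::-1],(400,400))]))
E
```

```text
at t 37.87 w 85.0 F [-0.6  0.4 -0. ] g 0.0 p [ 0.5689 -0.0148  0.2544]
clamped t 38.44 w 42.7 F [-1.8  0.7  5.8] g 40.8 p [ 0.5689 -0.0148  0.2547]
up t 39.02 w 42.8 F [ 0.8 -0.3 -1.2] g 40.6 p [ 0.5685 -0.0148  0.2666]
lifted t 40.67 w 43.1 F [ 0.5  0.9 -1.5] g 40.6 p [ 0.5686 -0.0148  0.3546]
outer top 15735 0.17826905534993806 tilt [-0.0032 -0.0002]
side: under z hist (array([  0,   0, 212,  33,  40,  34,  36,  39,  24,   0]), array([0.05, 0.06, 0.07, 0.08, 0.09, 0.1 , 0.11, 0.12, 0.13, 0.14, 0.15]))
```

View pics/s4c.png

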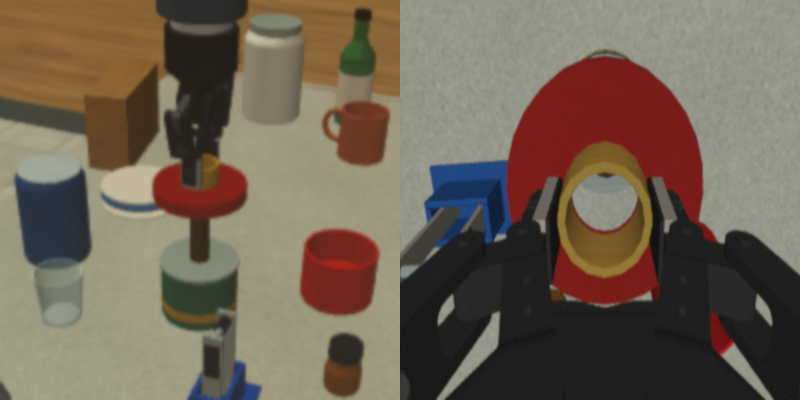

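The outer lid is held level 10 cm up, at (200,188). The inner lid is seated flat on the tin at (200,262), and the tongs stand in their holder.

```bash
python3 -c "
from cell import bot
print(bot.sign_off())"
```

```text
the job is handed in; nothing more can be done
None
```

The job is done and handed in, at about 41 s of the 72 s allowed: the lump is in the tin, the tongs are back in their holder, the inner lid is seated, and the outer lid is held level 10 cm above where it sat.

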